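# Wind the bench vise tight with its removable crank

### The arm

A 6-joint arm with a two-finger parallel gripper is mounted at the origin on a cart in front of the work surface, level with it; the furniture and walls round the work are solid. World frame = base frame: x ahead of the robot, y to its left, z up, the work surface at z = 0. Lengths are in m, angles in rad, forces in N, time in s.
With the tool pointing down it reaches from about 0.3 to 0.875 m from the base axis. Payload 6.4 kg.
Tool frame: the origin (TCP) lies between the finger pads; the fingertips stand 19 mm ahead of it and the grasp point (between the pads) is the TCP (ctrl.tips_ahead is the z of the fingertips in the tool frame, in m); z points along the fingers, y is the line along which they close (so a half turn about z gives the same grasp; the last joint's range is limited). The gripper opens to 85 mm and grips with 20 to 120 N. Pads are 22 mm wide; open, the fingers measure 114 mm over their backs; the gripper's body (76 mm by 85 mm) begins 54 mm behind the grasp point. The pads swing forward as they close: fully open they stand 13 mm farther back than shut.
Start: joints at [0.897, 0.181, 1.607, -0, 1.354, -0.206], TCP at [0.259, 0.513, 0.25] pointing down, gripper open.
Joint ranges: [-2.99, 2.99], [-0.89, 2.07], [0.3, 2.58], [-1.14, 4.28], [0, 2.63], [-3.12, 3.12]. Speed limits (rad/s): [2.57, 2.57, 3.01, 3.14, 3.14, 3.14].

### API

Orientations are given as a unit quaternion [w, x, y, z].
In Python, from bench import readout, vision, ctrl gives the robot as it stands.
- The arm moves only by the tool play_rows, never from a script. Its arguments are lists of equal length, an entry for each row: "xyz": the shift along the tool's x, y, z in mm, a list of three; "rot": the turn, a rotation vector about the tool's x, y, z in rad, a list of three; "grip": the opening, from 0 (shut) to 1 (fully open). In form: {"xyz": [[x, y, z], ...], "rot": [[rx, ry, rz], ...], "grip": [grip, ...]}. A call has exactly 10 rows; each row is the pose to reach, as a shift and turn from the pose commanded when the call began, along the tool's axes at that moment; what a row does not reach only later rows make up. A row lasts 1/8 s, in which the tool goes at most 62.5 mm and 10.7 degrees, less where a joint would pass 70% of its speed; a pose out of reach is approached as far as the arm can. A call with a gripper value outside its range is refused whole. The fingers move at their own pace and stop on an object; the grip force is fixed at half the most. Time passes only in rows, so rows that repeat a pose let the fingers close, or fill a call up. It gives the time, the measured TCP pose, the force, the opening and the grip force at its end, in the units of the state.
- readout.get_obs(): the state, without advancing time (a new reading comes with each control period).
- vision.camera(name): name is "scene" or "top"; returns a dict with "color" (420x560x3 uint8, red, green, blue), "depth" (420x560 float32, m along the optical axis (not along the pixel's ray), 0 where there is no reading), "camera_matrix" (3x3 intrinsics, pixels), "extrinsics" (4x4, takes a point from camera to world coordinates). Camera axes: x right, y down, z forward; pixel columns grow to the right and rows downward; lengths in m; the calibration is good to about 2 mm. A picture is of the moment at which its call begins.
- ctrl.hand_in(): hands the job in; it is judged then, once.
The state is a dict: "time_s": time; "q": joint angles; "dq": joint speeds; "joint_efforts": joint torques, N m; "eef_pos": TCP position; "eef_rot": TCP orientation; "wrist_force": force on the tool from outside, world axes, zero at the start; "torque": the same for the moment, N m; "opening": opening from 0.0 (shut) to 1.0 (fully open); "grasp_force": force on a finger pad.
Only numpy, scipy, OpenCV 4.12 (cv2) and the standard library are available. Lean on these libraries where they do the work, as an engineer would, in place of code of your own. Each camera call takes 0.05 s, during which the arm holds its last target. There are 200 camera calls.

### The job

Take the crank off its holder pin, fit it fully home on the square shaft of the bench vise, and wind it clockwise until the jaws hold the sanding block firmly, stopping once you feel the handle go stiff. Then lift the crank off and put it back on the holder's pin, leaving the block clamped. Do not force anything: no ramming the crank down onto the shaft, no overtightening; and leave the other things alone.

Things in the scene. Friction and masses are not known exactly. Their poses are not given: they have to be found in the camera images.
- vise: Low grey bench vise fixed to the bench, 220 x 100 mm, 60 mm high. Origin: centre of its underside, z up. Along its own x: fixed jaw at the -x end (its face at x = -75 mm), gear housing with the upright square shaft at the +x end (axis at x = +75 mm, y = 0). Between the jaws the bed lies 30 mm above the bench; the jaws reach to 58 mm.
- shaft_foot (a point): Point on the shaft's axis at the foot of the square steel shaft, on the flat collar on which the crank's hub rests when fully home (60 mm above the bench; axes as the vise's, not the shaft's). The shaft turns stiffly (0.28 N m, about 4 N at the crank's knob) and stays where it is left. Clockwise seen from above closes the jaw.
- shaft_top (a point): Tip of the shaft, 29 mm above its foot. From the foot up: 20 mm square for 14 mm, tapering to about 17 mm at 17 mm; then a round nose 16 mm in diameter to 24.5 mm, coned to 7 mm at the tip. The square's angle is not given and differs each time: find it by eye or feel (light pressing, twisting; the shaft does not follow). The crank fits in 4 positions a quarter turn apart, within 0.2 rad of each.
- jaw: Moving jaw, 25 x 84 mm bar. Origin: in its gripping face, on the vise's centre line at bench height; axes as the vise's. It closes along the vise's -x, 7 mm per radian of shaft, 1.8 to 3.6 rad from start to pinch. Its steel face is sprung (22 N/mm): 0.1 rad past the pinch adds 15 N of clamping. At the knob: about 4 N free, 6.5 N for 20 N of clamping, 8.5 N for 40 N; 12.5 N (80 N) is too tight.
- crank: Removable steel crank standing upright, 0.23 kg. Origin: centre of the hub's underside; z up. Socket 24 mm square, sides along the crank's x and y, open to below, 30 mm deep, in a hub foot 36 x 36 mm. The arm (16 mm wide, 30 to 40 mm above the origin) runs along the crank's +x.
- crank_grip (a point): On the hub's axis, 30 mm above the crank's origin, axes as the crank's: foot of the hub's 24 x 24 mm square grip, which rises 32 mm from here (flats across the crank's x and y; the arm leaves on the +x side, so grip across y).
- crank_handle (a point): Foot of the crank's free-spinning round black knob, at x = 66 mm, z = 41 mm in the crank's frame, axes as the crank's. The knob is 18 mm in diameter and rises 33 mm from here.
- holder: Square wooden block fixed to the bench, 74 x 74 mm, 20 mm high, with a round steel pin 10 mm in diameter standing 16 mm up from the middle of its top. Origin: centre of its underside. The crank starts with its socket loosely over the pin, hub foot on the block's top, and goes back there, arm in any direction.
- sanding_block: Reddish brown sanding block, 40 x 68 x 24 mm, lying loose on the vise's bed between the jaws, its 40 mm (own x) across the opening. Origin: centre of its underside. It need not be touched by the robot: the closing jaw pushes it against the fixed jaw.
- paint_pot: Small cream paint pot, 32 mm in diameter, 46 mm high; leave alone. Origin: centre of the underside.
- dark_pot: Small clear waisted paint pot, 33 mm in diameter, 45 mm high, near the wall; leave alone. Origin: centre of the underside.
- cement_bottle: White bottle with a blue needle nozzle, 26 x 38 mm, 106 mm high; leave alone. Origin: centre of the underside.
- side_cutters: Side cutters with orange grips lying flat, 121 mm long, 9 mm high; leave alone. Origin: centre of the underside.
- masking_tape: Roll of masking tape lying flat, 103 mm in diameter, 25 mm high; leave alone. Origin: centre of the underside.
Mind the look-alikes: they are no part of the job. Leave any blue or yellow look-alike of the holder alone.

How it is judged:
By the outcome, as a careful person would: the job done as asked, in the order asked, and still so for the second after the job is handed in, with the robot touching nothing.
It also fails if it takes over 72 s, if anything falls off the work surface, if the arm or the gripper's body presses on something with over 40 N, if the wrist force passes 120 N, or if a joint passes its speed limit or range.

## Working session

There is one attempt and no reset: what is moved stays moved. The work goes in short steps, Python scripts to look and compute and a tool call to move; the robot and the scene stay as the last step left them, time stands still between calls to the robot, and variables do not carry over. Pictures are saved under pics/ and viewed, at most 10 in all, crops included, and the job is handed in when it is done.

Besides the shell and the picture viewer there is one more tool, called after "Emit:" by a JSON object that holds its "method" and its "body", one argument or row to a line. play_rows: Moves the arm, as the interface text tells. Its arguments: {"type":"object","properties":{"xyz":{"type":"array","items":{"type":"array","items":{"type":"number"}}},"rot":{"type":"array","items":{"type":"array","items":{"type":"number"}}},"grip":{"type":"array","items":{"type":"number"}}},"required":["xyz","rot","grip"]}

```bash
ls; mkdir -p pics
python3 - <<'E'
from bench import readout, vision, ctrl
import cv2,numpy as np
print(readout.get_obs()); print(ctrl.tips_ahead)
for n in("scene","top"):
    c=vision.camera(n); cv2.imwrite(f"pics/{n}0.png",c["color"][:,:,::-1]); np.savez(f"{n}0.npz",**c)
    print(c["camera_matrix"],c["extrinsics"])
E
```

```text
pics
{'time_s': 0.0, 'q': array([ 8.96667959e-01,  1.81548237e-01,  1.60800661e+00,  2.34184015e-05,
        1.35380904e+00, -2.06290714e-01]), 'dq': array([ 0.00134514,  0.00224572, -0.000891  ,  0.00118069, -0.00147541,
       -0.00050091]), 'joint_efforts': array([ 3.68397468e-04, -4.44869685e+01, -3.51334727e+01, -2.63011734e-04,
        9.05809313e-03,  2.89581777e-06]), 'eef_pos': array([0.2589416 , 0.51281131, 0.24938076]), 'eef_rot': array([-3.87729949e-04,  2.31793764e-01,  9.72764548e-01, -7.96313518e-04]), 'wrist_force': array([0.19251461, 0.0653206 , 0.02191528]), 'torque': array([ 0.04346418,  0.00765289, -0.08706034]), 'grasp_force': 0.0, 'opening': 0.999421773790327}
0.019
[[519.90622487   0.         289.11834726]
 [  0.         519.90622487 209.34495577]
 [  0.           0.           1.        ]] [[ 0.86522061 -0.27576597  0.41874386  0.035152  ]
 [-0.50126216 -0.45679207  0.73489948 -0.92597159]
 [-0.0113814  -0.84575063 -0.53345696  0.71860251]
 [ 0.          0.          0.          1.        ]]
[[386.32671501   0.         271.40243566]
 [  0.         386.32671501 203.21964025]
 [  0.           0.           1.        ]] [[-0.02612413 -0.99671632  0.07664275  0.4495611 ]
 [-0.99887581  0.02299311 -0.04145397 -0.03370568]
 [ 0.03955559 -0.07763954 -0.9961965   0.97940608]
 [ 0.          0.          0.          1.        ]]
```

View pics/scene0.png

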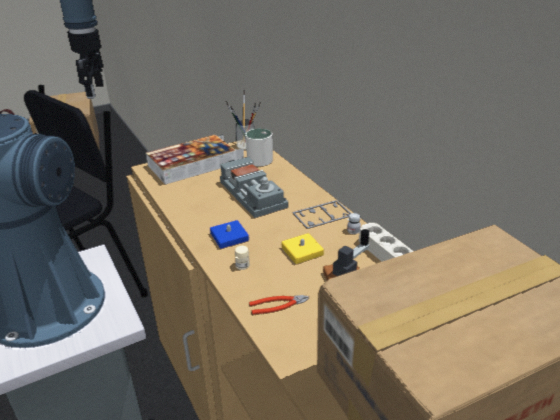

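View pics/top0.png

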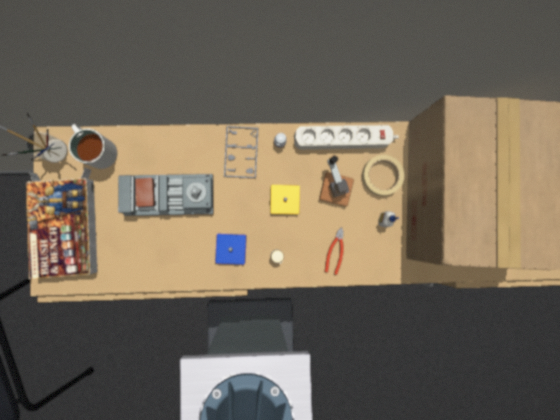

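The top view shows the vise at about (166,194) with its shaft near (197,190). The crank stands on the brown holder at (337,190), arm pointing to about (333,160). The scene view shows the crank at (345,260). I'll zoom in next.

```bash
cat > h.py <<'E'
import numpy as np,cv2
def load(n): return dict(np.load(n))
def ray(c,u,v,z):
    K,T=c["camera_matrix"],c["extrinsics"]
    d=T[:3,:3]@np.linalg.solve(K,[u,v,1.]); o=T[:3,3]
    return o+d*(z-o[2])/d[2]
def pts(c):
    K,T=c["camera_matrix"],c["extrinsics"]; D=c["depth"]; v,u=np.indices(D.shape)
    P=np.stack([(u-K[0,2])/K[0,0]*D,(v-K[1,2])/K[1,1]*D,D],-1)
    return P@T[:3,:3].T+T[:3,3]
def crop(c,u0,v0,w,h,s): return cv2.resize(c["color"][v0:v0+h,u0:u0+w,::-1],None,fx=s,fy=s,interpolation=cv2.INTER_CUBIC)
E
python3 - <<'E'
from h import *
t=load("top0.npz"); s=load("scene0.npz")
a=np.hstack([crop(t,110,160,115,65,3.4)[:221],crop(t,315,145,58,65,6)[:221*2:2,::1][:195].repeat(1,0)]) if 0 else None
im=np.zeros((600,800,3),np.uint8)
def put(p,x,y): im[y:y+p.shape[0],x:x+p.shape[1]]=p
put(crop(t,170,165,50,50,6),0,0)
put(crop(t,310,148,60,60,5),300,0)
put(crop(s,215,155,80,60,5),0,300)
put(crop(s,310,220,75,60,5),405,300)
cv2.imwrite("pics/z1.png",im)
for n,c in(("t",t),("s",s)):
    P=pts(c); z=P[...,2]; 
    m=(z>0.03)&(z<0.13)&(P[...,0]>0.25)&(P[...,0]<0.75)&(c["depth"]>0)&(np.abs(P[...,1])<.4)
    k,l,st,ce=cv2.connectedComponentsWithStats(m.astype(np.uint8))
    for i in range(1,k):
        if st[i,4]>30: q=P[l==i]; print(n,st[i],q.min(0).round(3),q.max(0).round(3))
E
```

```text
t [  57   98  356   19 4629] [ 0.747 -0.4    0.03 ] [0.75 0.4  0.13]
t [  69  124   45   44 1348] [0.62 0.31 0.03] [0.72  0.392 0.095]
t [ 295  125   98   22 1408] [ 0.662 -0.381  0.03 ] [ 0.713 -0.136  0.048]
t [275 133  11  13 105] [ 0.667 -0.111  0.034] [ 0.696 -0.086  0.047]
t [327 156  23  42 447] [ 0.533 -0.262  0.03 ] [ 0.626 -0.211  0.097]
t [  72  168   21  108 1745] [0.363 0.357 0.03 ] [0.619 0.4   0.049]
t [ 118  175   95   39 2927] [0.506 0.072 0.03 ] [0.597 0.292 0.092]
t [381 211  18  16 189] [ 0.459 -0.375  0.031] [ 0.496 -0.342  0.105]
t [271 250  13  14 145] [ 0.376 -0.098  0.03 ] [ 0.408 -0.068  0.049]
s [ 276  111  190  137 3596] [ 0.744 -0.369  0.03 ] [0.75  0.399 0.13 ]
s [ 221  128   63   79 2383] [0.506 0.064 0.03 ] [0.706 0.394 0.094]
s [158 147  86  28 846] [0.364 0.353 0.03 ] [0.619 0.4   0.05 ]
s [348 213  13  11 103] [ 0.667 -0.117  0.03 ] [ 0.695 -0.091  0.047]
s [ 333  223   81   52 1456] [ 0.533 -0.279  0.03 ] [ 0.714 -0.138  0.096]
s [235 246  15  14 161] [ 0.377 -0.103  0.03 ] [ 0.408 -0.071  0.048]
```

View pics/z1.png

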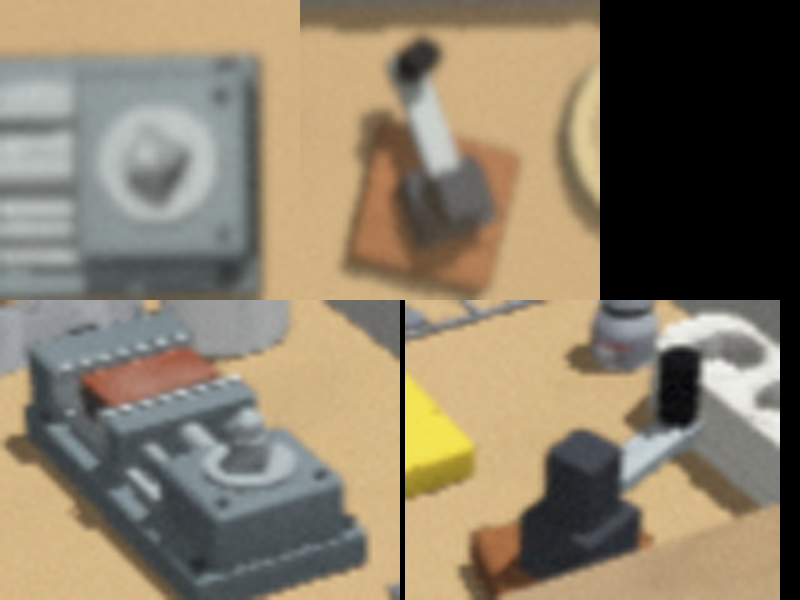

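The zooms show the shaft's square turned by roughly 40° or more to the vise. The crank's arm runs up and slightly left in the top image, between the wall strip and the tape. Measuring now.

Run:
```python
from h import *
t=load("top0.npz"); s=load("scene0.npz")
for n,c in(("t",t),("s",s)):
    P=pts(c); 
    def sel(x0,x1,y0,y1,z0,z1):
        return (P[...,0]>x0)&(P[...,0]<x1)&(P[...,1]>y0)&(P[...,1]<y1)&(P[...,2]>z0)&(P[...,2]<z1)
    def rep(nm,m):
        q=P[m]
        if len(q)<4: print(n,nm,len(q)); return
        r=cv2.minAreaRect((q[:,:2]*1000).astype(np.float32))
        print(n,nm,len(q),q.mean(0).round(4),"rect",np.round(r[0],1),np.round(r[1],1),round(r[2],1))
    rep("hubtop",sel(.52,.58,-.28,-.2,.076,.0865)); rep("knobtop",sel(.58,.65,-.28,-.2,.088,.1)); rep("knob",sel(.58,.65,-.28,-.2,.068,.1)); rep("arm",sel(.54,.62,-.28,-.2,.053,.065))
    rep("holder",sel(.48,.62,-.3,-.18,.012,.026))
    rep("shaft",sel(.53,.575,.085,.135,.064,.1)); rep("tip",sel(.53,.575,.085,.135,.08,.1)); rep("sq",sel(.53,.575,.085,.135,.064,.076))
    rep("vise",sel(.49,.61,.05,.31,.01,.1))
    # collar by brightness in image
    g=cv2.cvtColor(c["color"],cv2.COLOR_RGB2GRAY)
    m=sel(.52,.585,.075,.145,.05,.1); print("gray pct",np.percentile(g[m],[10,50,80,90,95,99]))
    b=(m&(g>150)).astype(np.uint8); cs,_=cv2.findContours(b,cv2.RETR_EXTERNAL,cv2.CHAIN_APPROX_NONE)
    k=max(cs,key=cv2.contourArea); h=cv2.convexHull(k); e=cv2.fitEllipse(h) ; print("collar",e,ray(c,*e[0],.06).round(4))
    hsv=cv2.cvtColor(c["color"],cv2.COLOR_RGB2HSV)
    # brown wood holder top
    H=((hsv[...,0]<13)&(hsv[...,1]>110)&(hsv[...,2]>60)).astype(np.uint8); cs,_=cv2.findContours(H*sel(.46,.62,-.32,-.16,-.01,.03).astype(np.uint8),0,1)
    if cs:
        q=np.vstack(cs)[:,0]; w=np.array([ray(c,*p,.02)[:2]*1000 for p in q],np.float32); print("holder",cv2.minAreaRect(w))
```

```text
t hubtop 104 [ 0.5554 -0.2396  0.0816] rect [ 555.6 -240.3] [23.2 23.9] 16.9
t knobtop 44 [ 0.6178 -0.2197  0.0934] rect [ 618.3 -219.5] [15.2 15.1] 87.9
t knob 62 [ 0.617  -0.2185  0.0888] rect [ 617.9 -219.5] [15.2 15.7] 87.9
t arm 151 [ 0.587  -0.2285  0.0593] rect [ 577.9 -230.8] [87.9 26.8] 25.0
t holder 543 [ 0.5515 -0.2351  0.0194] rect [ 556.  -239.6] [74.9 74. ] 74.0
t shaft 79 [0.5496 0.1052 0.0804] rect [550.6 106.4] [19.  19.6] 57.4
t tip 40 [0.5507 0.1064 0.0863] rect [550.9 107.2] [14.4 14.5] 1.1
t sq 24 [0.5479 0.105  0.0723] rect [550.4 106.4] [18.9 19.5] 56.5
t vise 3841 [0.5482 0.1819 0.0462] rect [551.3 181.7] [220.2 100.3] 89.8
gray pct [133. 152. 178. 187. 192. 195.]
collar ((195.84487915039062, 189.34410095214844), (24.51558494567871, 25.815223693847656), 135.9864501953125) [0.5575 0.1069 0.06  ]
holder ((564.2861328125, -235.74391174316406), (55.445281982421875, 43.87213897705078), 77.91496276855469)
s hubtop 118 [ 0.5548 -0.2451  0.0812] rect [ 556.8 -243.4] [26.9 25.9] 19.4
s knobtop 53 [ 0.6175 -0.2243  0.0929] rect [ 619.  -222.9] [18.  16.6] 21.2
s knob 116 [ 0.6165 -0.2262  0.0849] rect [ 618.7 -223.6] [20.6 17.3] 41.1
s arm 183 [ 0.58   -0.2389  0.0591] rect [ 579.6 -233.5] [78.6 27.5] 19.4
s holder 138 [ 0.5356 -0.222   0.0199] rect [ 560.  -227.7] [46.5 73.3] 74.5
s shaft 82 [0.5488 0.0995 0.0769] rect [546.3 104.2] [22.5 29.2] 67.4
s tip 29 [0.5507 0.1012 0.0852] rect [551.1 101. ] [14.8 14.7] 81.0
s sq 41 [0.5471 0.0984 0.0708] rect [546.3 104.2] [22.5 29.2] 67.4
s vise 2280 [0.539  0.1555 0.0435] rect [549.9 176.8] [100.3 225.8] 0.9
gray pct [104.   141.   168.   180.1  186.   189.61]
collar ((264.64520263671875, 186.7130889892578), (9.23165512084961, 19.429359436035156), 88.50115203857422) [0.5529 0.1074 0.06  ]
holder ((530.7182006835938, -218.72393798828125), (43.852901458740234, 16.980199813842773), 55.92544174194336)
```

Run:
```python
from h import *
t=load("top0.npz"); s=load("scene0.npz")
im=np.zeros((400,800,3),np.uint8)
a=crop(t,181,175,30,30,13); b=crop(s,250,170,30,30,13)
for x,p in((0,a),(400,b)):
    p=cv2.normalize(p,None,0,255,cv2.NORM_MINMAX); im[:390,x:x+390]=p
cv2.imwrite("pics/z2.png",im)
```

```text
(no output)
```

View pics/z2.png

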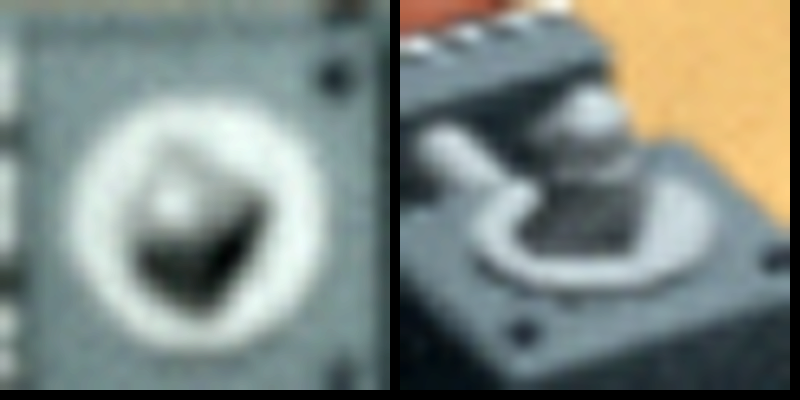

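Run:
```python
from h import *
t=load("top0.npz"); s=load("scene0.npz")
f=lambda c,u,v,z:ray(c,u,v,z)*1000
a,b=f(s,250+121/13,170+243/13,60),f(s,250+232/13,170+253/13,60)
a,b=[ray(s,250+x/13,170+y/13,.06)*1000 for x,y in((121,243),(232,253))]
d=b-a;print(a,b,np.linalg.norm(d),np.degrees(np.arctan2(d[1],d[0])))
q=[ray(t,181+x/13,175+y/13,.062)*1000 for x,y in((135,265),(200,316),(266,205))]
for i in(0,1):
    d=q[i+1]-q[i];print(q[i],q[i+1],np.linalg.norm(d),np.degrees(np.arctan2(d[1],d[0])))
# dark pixel mask rect
g=cv2.cvtColor(t["color"],6+1) if 0 else cv2.cvtColor(t["color"],cv2.COLOR_RGB2GRAY)
G=cv2.resize(g,None,fx=4,fy=4,interpolation=cv2.INTER_CUBIC)
m=np.zeros_like(G);m[4*183:4*200,4*189:4*203]=G[4*183:4*200,4*189:4*203]<140
cs,_=cv2.findContours(m,0,1);k=max(cs,key=cv2.contourArea)
w=np.array([ray(t,(p[0]-1.5)/4,(p[1]-1.5)/4,.065)[:2]*1000 for p in k[:,0]],np.float32);print(cv2.minAreaRect(w))
```

```text
[536.59998452 105.43555374  60.        ] [553.31546795  90.75385971  60.        ] 22.247685850402522 -41.29377585996257
[543.11897734 117.21546112  62.        ] [533.52708005 105.56385995  62.        ] 15.091862155794752 -129.46208850736443
[533.52708005 105.56385995  62.        ] [553.59230415  93.3768862   62.        ] 23.476276268371784 -31.27315343865495
((543.8883666992188, 104.57380676269531), (16.209077835083008, 24.72890853881836), 19.61614990234375)
```

```bash
cat > go.py <<'E'
import sys,numpy as np
from scipy.spatial.transform import Rotation as R
from bench import readout
o=readout.get_obs(); w,x,y,z=o["eef_rot"]; r=R.from_quat([x,y,z,w])
M=r.as_matrix(); yaw=np.degrees(np.arctan2(M[1,1],M[0,1]))
print("t",round(o["time_s"],2),"pos",(o["eef_pos"]*1000).round(1),"yawY",round(yaw,1),"tilt",M[:,2].round(3),"q6",round(o["q"][5],2),"F",o["wrist_force"].round(1),"T",o["torque"].round(2),"op",round(o["opening"],3),"gf",round(o["grasp_force"],1))
if len(sys.argv)>1:
    X,Y,Z,A=map(float,sys.argv[1:5])
    d=(A-yaw+180)%360-180 if len(sys.argv)<6 else A-yaw
    a=np.radians(A); T=np.array([[-np.sin(a),np.cos(a),0],[np.cos(a),np.sin(a),0],[0,0,-1]]).T  # columns x,y,z
    T=np.column_stack([[-np.sin(a),np.cos(a),0],[np.cos(a),np.sin(a),0],[0,0,-1]])
    print("xyz",(M.T@(np.array([X,Y,Z])-o["eef_pos"]*1000)).round(1),"rot",R.from_matrix(M.T@T).as_rotvec().round(3))
E
python3 go.py 556 -241.5 150 107.5; python3 go.py 556 -241.5 72 107.5
```

```text
t 0.1 pos [259.  512.9 249.5] yawY 63.2 tilt [-0.001 -0.001 -1.   ] q6 -0.21 F [ 0.3 -0.1  0.1] T [-0.01  0.   -0.  ] op 0.999 gf 0.0
xyz [-605.3 -539.2  100.1] rot [-0.001 -0.001 -0.773]
t 0.1 pos [259.  512.9 249.5] yawY 63.2 tilt [-0.001 -0.001 -1.   ] q6 -0.21 F [ 0.3 -0.1  0.1] T [-0.01  0.   -0.  ] op 0.999 gf 0.0
xyz [-605.3 -539.1  178.1] rot [-0.001 -0.001 -0.773]
```

Emit:
{"method": "play_rows", "body": {
  "xyz": [
    [-605,-539,30],
    [-605,-539,30],
    [-605,-539,30],
    [-605,-539,30],
    [-605,-539,30],
    [-605,-539,30],
    [-605,-539,30],
    [-605,-539,30],
    [-605,-539,30],
    [-605,-539,30]
  ],
  "rot": [
    [0,0,-0.773],
    [0,0,-0.773],
    [0,0,-0.773],
    [0,0,-0.773],
    [0,0,-0.773],
    [0,0,-0.773],
    [0,0,-0.773],
    [0,0,-0.773],
    [0,0,-0.773],
    [0,0,-0.773]
  ],
  "grip": [1,1,1,1,1,1,1,1,1,1]
}}

```text
time_s: 1.35
eef_pos: [0.4795, -0.0458, 0.2281]
eef_rot: [0.0, -0.152, 0.988, 0.0]
wrist_force: [0.4, 0.5, 0.4]
opening: 0.996
grasp_force: 0.0
```

```bash
python3 go.py 556 -241.5 140 107.5
```

```text
t 1.35 pos [479.5 -45.8 228.1] yawY 107.5 tilt [ 0.  0. -1.] q6 -2.22 F [0.4 0.5 0.4] T [0.06 0.05 0.05] op 0.996 gf 0.0
xyz [ -14.2 -209.7   88. ] rot [ 0.     0.    -0.001]
```

Emit:
{"method": "play_rows", "body": {
  "xyz": [
    [-14,-210,0],
    [-14,-210,0],
    [-14,-210,0],
    [-14,-210,0],
    [-14,-210,60],
    [-14,-210,80],
    [-14,-210,80],
    [-14,-210,80],
    [-14,-210,80],
    [-14,-210,80]
  ],
  "rot": [
    [0,0,0],
    [0,0,0],
    [0,0,0],
    [0,0,0],
    [0,0,0],
    [0,0,0],
    [0,0,0],
    [0,0,0],
    [0,0,0],
    [0,0,0]
  ],
  "grip": [1,1,1,1,1,1,1,1,1,1]
}}

```text
time_s: 2.6
eef_pos: [0.5564, -0.2401, 0.1498]
eef_rot: [0.001, -0.152, 0.988, -0.001]
wrist_force: [0.5, -0.2, 1.0]
opening: 1.001
grasp_force: 0.0
```

```bash
python3 go.py 556 -241.5 72.5 107.5
```

```text
t 2.6 pos [ 556.4 -240.1  149.8] yawY 107.5 tilt [ 0.002 -0.001 -1.   ] q6 -2.48 F [ 0.5 -0.2  1. ] T [ 0.05  0.03 -0.02] op 1.001 gf 0.0
xyz [ 0.9 -1.1 77.3] rot [-0.002  0.001  0.   ]
```

Emit:
{"method": "play_rows", "body": {
  "xyz": [
    [0,-1,30],
    [1,-1,55],
    [1,-1,70],
    [1,-1,77],
    [1,-1,77],
    [1,-1,77],
    [1,-1,77],
    [1,-1,77],
    [1,-1,77],
    [1,-1,77]
  ],
  "rot": [
    [0,0,0],
    [0,0,0],
    [0,0,0],
    [0,0,0],
    [0,0,0],
    [0,0,0],
    [0,0,0],
    [0,0,0],
    [0,0,0],
    [0,0,0]
  ],
  "grip": [1,1,1,1,0.6,0.3,0,0,0,0]
}}

```text
time_s: 3.85
eef_pos: [0.5557, -0.2416, 0.0722]
eef_rot: [0.001, -0.152, 0.988, -0.001]
wrist_force: [-1.1, 0.4, 5.4]
opening: 0.269
grasp_force: 60.0
```

```bash
python3 go.py 556 -241.5 115 107.5
python3 - <<'E'
from bench import vision
import cv2,numpy as np
from h import *
for n in("top","scene"):
    c=vision.camera(n); np.savez(n+"1.npz",**c)
    cv2.imwrite(f"pics/{n}1.png",crop(c,*((290,130,100,80,5) if n=="top" else (300,180,100,110,5))))
E
```

```text
t 3.85 pos [ 555.7 -241.6   72.2] yawY 107.5 tilt [ 0.001 -0.001 -1.   ] q6 -2.48 F [-1.1  0.4  5.4] T [0.05 0.03 0.01] op 0.269 gf 60.0
xyz [ -0.4  -0.1 -42.8] rot [-0.001  0.001 -0.   ]
```

View pics/scene1.png

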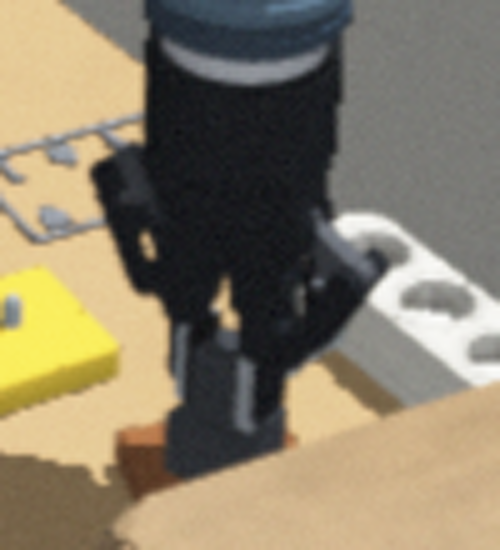

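The crank is gripped squarely on its flats: the pads are on the dark grip and the opening reads 23 mm. Lifting and moving to above the shaft.

Emit:
{"method": "play_rows", "body": {
  "xyz": [
    [0,0,-20],
    [0,0,-50],
    [0,0,-95],
    [0,0,-95],
    [0,0,-95],
    [0,0,-95],
    [0,0,-95],
    [0,0,-95],
    [0,0,-95],
    [0,0,-95]
  ],
  "rot": [
    [0,0,0],
    [0,0,0],
    [0,0,0],
    [0,0,-0.15],
    [0,0,-0.3],
    [0,0,-0.45],
    [0,0,-0.637],
    [0,0,-0.637],
    [0,0,-0.637],
    [0,0,-0.637]
  ],
  "grip": [0,0,0,0,0,0,0,0,0,0]
}}

```text
time_s: 5.2
eef_pos: [0.5551, -0.2409, 0.1663]
eef_rot: [-0.0, -0.454, 0.891, -0.0]
wrist_force: [0.2, 0.3, -3.0]
opening: 0.272
grasp_force: 59.2
```

```bash
python3 go.py 550.7 105.7 167 144
```

```text
t 5.2 pos [ 555.1 -240.9  166.3] yawY 144.0 tilt [-0. -0. -1.] q6 -3.12 F [ 0.2  0.3 -3. ] T [ 0.01 -0.02  0.01] op 0.272 gf 59.2
xyz [-277.8  207.3   -0.7] rot [ 0. -0.  0.]
```

Emit:
{"method": "play_rows", "body": {
  "xyz": [
    [-278,207,-1],
    [-278,207,-1],
    [-278,207,-1],
    [-278,207,-1],
    [-278,207,-1],
    [-278,207,-1],
    [-278,207,-1],
    [-278,207,-1],
    [-278,207,-1],
    [-278,207,-1]
  ],
  "rot": [
    [0,0,0],
    [0,0,0],
    [0,0,0],
    [0,0,0],
    [0,0,0],
    [0,0,0],
    [0,0,0],
    [0,0,0],
    [0,0,0],
    [0,0,0]
  ],
  "grip": [0,0,0,0,0,0,0,0,0,0]
}}

```text
time_s: 6.45
eef_pos: [0.5516, 0.1045, 0.1671]
eef_rot: [-0.0, -0.453, 0.892, -0.0]
wrist_force: [0.2, 0.1, -2.0]
opening: 0.274
grasp_force: 59.6
```

```bash
python3 go.py 550.7 105.7 112 144;  python3 - <<'E'
from bench import vision
import cv2,numpy as np
from h import *
im=np.zeros((480,800,3),np.uint8)
for n,x in(("top",0),("scene",400)):
    c=vision.camera(n); np.savez(n+"2.npz",**c)
    im[:480,x:x+400]=crop(c,*((150,140,80,96,5) if n=="top" else (215,100,80,96,5)))
cv2.imwrite(f"pics/v2.png",im)
E
```

```text
t 6.45 pos [551.6 104.5 167.1] yawY 143.9 tilt [-0. -0. -1.] q6 -2.53 F [ 0.2  0.1 -2. ] T [-0.07  0.03  0.02] op 0.274 gf 59.6
xyz [-0.5  1.4 55.1] rot [ 0.    -0.001 -0.002]
```

View pics/v2.png

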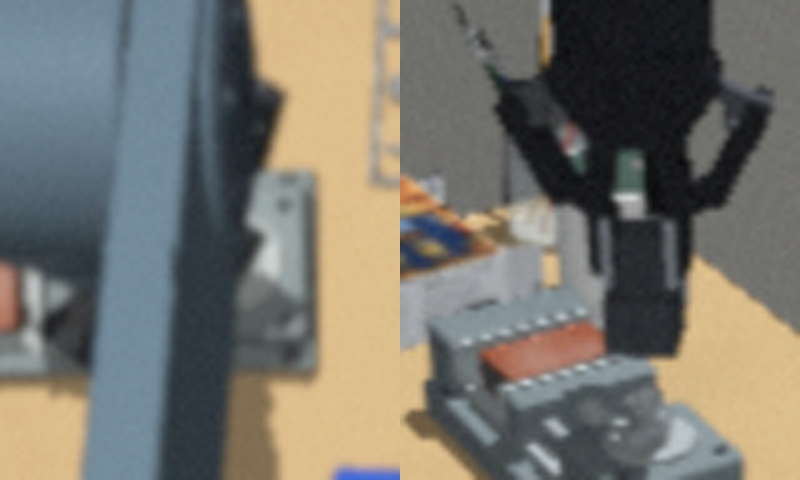

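The scene view shows the crank hanging above the shaft. The hub's front lower edge runs from (607,345) to (678,355) in the crop. I'll compare it with the shaft's edge in the same camera.

Run:
```python
from h import *
s=load("scene2.npz")
a,b=[ray(s,215+x/5,100+y/5,.115)*1000 for x,y in((205,344),(279,356))]
d=b-a;n=np.array([-d[1],d[0]])/np.linalg.norm(d)
print(a,b,np.linalg.norm(d),np.degrees(np.arctan2(d[1],d[0])),"centre",(a+b)[:2]/2+18*n)
P=pts(s); 
m=(P[...,0]>.5)&(P[...,0]<.6)&(P[...,1]>.05)&(P[...,1]<.16)&(P[...,2]>.117)&(P[...,2]<.145)
q=P[m]; v=np.array([n[0],n[1]]); u=d[:2]/np.linalg.norm(d)
# fit front face plane
pl=q[:,:2]; pr=pl@v; f=pr<np.percentile(pr,70)
vx,vy,x0,y0=cv2.fitLine(pl[f].astype(np.float32),cv2.DIST_HUBER,0,.01,.01).ravel(); print(len(q),"face angle",np.degrees(np.arctan2(vy,vx)),x0,y0)
s=load("scene0.npz");P=pts(s)
m=(P[...,0]>.52)&(P[...,0]<.575)&(P[...,1]>.08)&(P[...,1]<.13)&(P[...,2]>.0625)&(P[...,2]<.0735)
q=P[m];print(len(q));print((q*1000).round(1).tolist())
```

```text
[533.18126829 111.70552922 115.        ] [558.64297704  81.40172835 115.        ] 39.58053763650649 -49.96251826552963 centre [559.69335072 108.13282363]
179 face angle -39.845036 0.5405593 0.09149647
34
[[553.9, 95.3, 73.5], [570.5, 105.6, 63.6], [538.7, 99.1, 73.2], [541.9, 99.7, 72.0], [544.1, 98.7, 71.8], [549.8, 93.1, 72.9], [553.9, 95.6, 70.5], [554.3, 91.0, 72.6], [566.4, 103.3, 63.1], [570.8, 100.7, 63.0], [534.0, 112.7, 65.1], [539.1, 100.0, 69.8], [541.7, 99.6, 69.2], [543.6, 97.8, 69.5], [546.7, 98.4, 68.3], [549.6, 98.6, 67.4], [550.1, 94.0, 69.5], [553.8, 95.7, 67.5], [553.9, 90.2, 70.2], [535.3, 109.9, 63.2], [539.5, 101.2, 66.2], [542.7, 101.9, 64.9], [543.4, 97.6, 66.8], [544.9, 95.1, 67.5], [549.0, 97.6, 65.1], [549.5, 93.0, 67.2], [551.9, 92.2, 66.9], [553.3, 89.3, 67.9], [540.8, 98.4, 64.2], [542.1, 95.3, 65.4], [546.4, 98.3, 62.6], [551.8, 92.2, 64.0], [539.7, 96.5, 62.6], [558.8, 84.0, 63.0]]
```

Emit:
{"method": "play_rows", "body": {
  "xyz": [
    [0,1,0],
    [0,1,0],
    [0,1,4],
    [0,1,8],
    [0,1,13],
    [0,1,18],
    [0,1,23],
    [0,1,28],
    [0,1,32],
    [0,1,34]
  ],
  "rot": [
    [0,0,-0.08],
    [0,0,-0.08],
    [0,0,-0.08],
    [0,0,-0.08],
    [0,0,-0.08],
    [0,0,-0.08],
    [0,0,-0.08],
    [0,0,-0.08],
    [0,0,-0.08],
    [0,0,-0.08]
  ],
  "grip": [0,0,0,0,0,0,0,0,0,0]
}}

```text
time_s: 7.8
eef_pos: [0.5505, 0.1062, 0.1328]
eef_rot: [-0.0, -0.489, 0.872, -0.0]
wrist_force: [-0.3, 0.3, -1.9]
opening: 0.268
grasp_force: 59.6
```

```bash
python3 go.py 550.7 105.7 112 148.5
```

```text
t 7.8 pos [550.5 106.2 132.8] yawY 148.5 tilt [-0.001 -0.    -1.   ] q6 -2.61 F [-0.3  0.3 -1.9] T [0.01 0.02 0.01] op 0.268 gf 59.6
xyz [ 0.3 -0.5 20.8] rot [ 0.    -0.001  0.001]
```

Emit:
{"method": "play_rows", "body": {
  "xyz": [
    [0,0,1],
    [0,0,2],
    [0,0,3],
    [0,0,4],
    [0,0,5],
    [0,0,6],
    [0,0,7],
    [0,0,8],
    [0,0,8],
    [0,0,8]
  ],
  "rot": [
    [0,0,0],
    [0,0,0],
    [0,0,0],
    [0,0,0],
    [0,0,0],
    [0,0,0],
    [0,0,0],
    [0,0,0],
    [0,0,0],
    [0,0,0]
  ],
  "grip": [0,0,0,0,0,0,0,0,0,0]
}}

```text
time_s: 9.05
eef_pos: [0.5506, 0.1063, 0.1252]
eef_rot: [-0.0, -0.489, 0.872, -0.0]
wrist_force: [0.0, 0.1, -2.4]
opening: 0.272
grasp_force: 59.6
```

```bash
python3 go.py 550.7 105.7 112 148.5
```

```text
t 9.05 pos [550.6 106.3 125.2] yawY 148.5 tilt [-0. -0. -1.] q6 -2.61 F [ 0.   0.1 -2.4] T [-0.01  0.04  0.02] op 0.272 gf 59.6
xyz [ 0.4 -0.4 13.2] rot [-0.    -0.     0.001]
```

Emit:
{"method": "play_rows", "body": {
  "xyz": [
    [0,0,1.5],
    [0,0,3],
    [0,0,4.5],
    [0,0,6],
    [0,0,7.5],
    [0,0,9],
    [0,0,10.5],
    [0,0,12],
    [0,0,12],
    [0,0,12]
  ],
  "rot": [
    [0,0,0],
    [0,0,0],
    [0,0,0],
    [0,0,0],
    [0,0,0],
    [0,0,0],
    [0,0,0],
    [0,0,0],
    [0,0,0],
    [0,0,0]
  ],
  "grip": [0,0,0,0,0,0,0,0,0,0]
}}

```text
time_s: 10.3
eef_pos: [0.5506, 0.1063, 0.1132]
eef_rot: [-0.0, -0.489, 0.872, -0.0]
wrist_force: [-0.3, -0.4, -2.4]
opening: 0.275
grasp_force: 59.6
```

```bash
python3 go.py 550.7 105.7 112.2 148.5
```

```text
t 10.3 pos [550.6 106.3 113.2] yawY 148.5 tilt [-0. -0. -1.] q6 -2.61 F [-0.3 -0.4 -2.4] T [-0.01  0.02 -0.03] op 0.275 gf 59.6
xyz [ 0.4 -0.4  1. ] rot [-0.    -0.     0.001]
```

Emit:
{"method": "play_rows", "body": {
  "xyz": [
    [0,0,0.2],
    [0,0,0.4],
    [0,0,0.6],
    [0,0,0.8],
    [0,0,1.0],
    [0,0,1.1],
    [0,0,1.2],
    [0,0,1.2],
    [0,0,1.2],
    [0,0,1.2]
  ],
  "rot": [
    [0,0,0],
    [0,0,0],
    [0,0,0],
    [0,0,0],
    [0,0,0],
    [0,0,0],
    [0,0,0],
    [0,0,0],
    [0,0,0],
    [0,0,0]
  ],
  "grip": [0,0,0,0,0,0,0,0,0,0]
}}

```text
time_s: 11.55
eef_pos: [0.5506, 0.1063, 0.1122]
eef_rot: [-0.0, -0.489, 0.872, -0.0]
wrist_force: [-2.7, -0.4, 4.5]
opening: 0.267
grasp_force: 60.3
```

```bash
python3 go.py
```

```text
t 11.55 pos [550.6 106.3 112.2] yawY 148.5 tilt [-0. -0. -1.] q6 -2.61 F [-2.7 -0.4  4.5] T [-0.02  0.53  0.04] op 0.267 gf 60.3
```

Emit:
{"method": "play_rows", "body": {
  "xyz": [
    [0,0,0],
    [0,0,0],
    [0,0,0],
    [0,0,0],
    [0,0,0],
    [0,0,0],
    [0,0,0],
    [0,0,0],
    [0,0,0],
    [0,0,0]
  ],
  "rot": [
    [0,0,0.1],
    [0,0,0.25],
    [0,0,0.4],
    [0,0,0.55],
    [0,0,0.7],
    [0,0,0.85],
    [0,0,1.0],
    [0,0,1.15],
    [0,0,1.3],
    [0,0,1.4]
  ],
  "grip": [0,0,0,0,0,0,0,0,0,0]
}}

```text
time_s: 12.8
eef_pos: [0.5509, 0.1071, 0.1122]
eef_rot: [0.0, 0.19, 0.982, 0.001]
wrist_force: [-0.3, 3.8, 2.3]
opening: 0.275
grasp_force: 60.1
```

```bash
python3 go.py
```

```text
t 12.8 pos [550.9 107.1 112.2] yawY 68.1 tilt [ 0.001  0.001 -1.   ] q6 -1.21 F [-0.3  3.8  2.3] T [0.67 0.15 0.33] op 0.275 gf 60.1
```

Run:
```python
from h import *
for n in("top0","scene0"):
    t=load(n+".npz");P=pts(t)
    for x in(.525,.55,.575):
        m=(abs(P[...,0]-x)<.004)&(P[...,1]>.14)&(P[...,1]<.28)&(P[...,2]>.02)&(P[...,2]<.07)
        q=P[m];q=q[np.argsort(q[:,1])];print(n,x,[(int(a*1000),int(b*1000)) for a,b in q[::2,1:]])
```

```text
top0 0.525 [(140, 55), (140, 54), (145, 44), (147, 44), (147, 42), (150, 30), (151, 25), (152, 44), (153, 28), (154, 43), (155, 29), (157, 44), (159, 43), (160, 29), (161, 43), (162, 40), (163, 46), (164, 29), (166, 44), (167, 30), (169, 43), (169, 31), (171, 43), (171, 42), (173, 33), (173, 43), (175, 46), (176, 42), (176, 52), (176, 30), (178, 56), (178, 54), (180, 56), (182, 57), (182, 55), (185, 54), (187, 57), (187, 55), (189, 58), (191, 58), (192, 55), (194, 55), (197, 52), (198, 58), (199, 56), (209, 25), (209, 33), (210, 50), (210, 48), (210, 38), (211, 28), (211, 53), (212, 51), (213, 54), (214, 53), (215, 46), (216, 52), (217, 49), (219, 52), (220, 48), (221, 52), (222, 47), (223, 52), (223, 52), (226, 52), (226, 52), (228, 52), (228, 52), (230, 54), (231, 51), (232, 54), (233, 50), (235, 51), (235, 51), (237, 52), (238, 50), (239, 55), (240, 52), (242, 53), (242, 51), (244, 53), (245, 51), (246, 53), (247, 50), (249, 52), (250, 50), (254, 27), (256, 52), (257, 43), (257, 34), (257, 56), (257, 55), (258, 31), (259, 56), (260, 53), (262, 57), (263, 53), (263, 59), (265, 54),
[... 3412 characters left out ...]
55), (184, 59), (187, 54), (189, 56), (197, 55), (209, 54), (211, 52), (213, 54), (218, 51), (222, 53), (226, 55), (230, 53), (235, 56), (239, 54), (240, 54), (247, 52), (255, 53), (256, 50), (257, 53), (258, 56), (263, 56), (266, 59), (269, 57), (273, 58), (275, 55), (279, 60)]
scene0 0.575 [(169, 43), (173, 44), (175, 57), (175, 52), (175, 50), (175, 43), (176, 57), (176, 46), (177, 57), (178, 58), (183, 56), (185, 56), (191, 58), (199, 54), (210, 54), (212, 49), (214, 49), (217, 54), (219, 54), (225, 55), (230, 54), (233, 56), (238, 54), (241, 53), (247, 51), (249, 53), (252, 52), (254, 59), (256, 55), (258, 49), (259, 53), (260, 60), (262, 55), (265, 56), (266, 60), (273, 57), (276, 57)]
```

Emit:
{"method": "play_rows", "body": {
  "xyz": [
    [0,0,0],
    [0,0,0],
    [0,0,0],
    [0,0,0],
    [0,0,0],
    [0,0,0],
    [0,0,0],
    [0,0,0],
    [0,0,0],
    [0,0,0]
  ],
  "rot": [
    [0,0,0.04],
    [0,0,0.08],
    [0,0,0.12],
    [0,0,0.16],
    [0,0,0.2],
    [0,0,0.24],
    [0,0,0.28],
    [0,0,0.32],
    [0,0,0.36],
    [0,0,0.4]
  ],
  "grip": [0,0,0,0,0,0,0,0,0,0]
}}

```text
time_s: 14.05
eef_pos: [0.5512, 0.1076, 0.1122]
eef_rot: [0.0, 0.38, 0.925, 0.001]
wrist_force: [1.2, 6.0, 0.3]
opening: 0.268
grasp_force: 59.9
```

```bash
python3 go.py
```

```text
t 14.05 pos [551.2 107.6 112.2] yawY 45.4 tilt [ 0.002  0.002 -1.   ] q6 -0.81 F [1.2 6.  0.3] T [ 1.01 -0.09  0.35] op 0.268 gf 59.9
```

Emit:
{"method": "play_rows", "body": {
  "xyz": [
    [0.3,0.3,0],
    [0.7,0.7,0],
    [0.7,0.7,0],
    [0.7,0.7,0],
    [0.7,0.7,0],
    [0.7,0.7,0],
    [0.7,0.7,0],
    [0.7,0.7,0],
    [0.7,0.7,0],
    [0.7,0.7,0]
  ],
  "rot": [
    [0,0,0.02],
    [0,0,0.04],
    [0,0,0.06],
    [0,0,0.08],
    [0,0,0.1],
    [0,0,0.12],
    [0,0,0.14],
    [0,0,0.16],
    [0,0,0.18],
    [0,0,0.2]
  ],
  "grip": [0,0,0,0,0,0,0,0,0,0]
}}

```text
time_s: 15.3
eef_pos: [0.5515, 0.1079, 0.1122]
eef_rot: [0.001, 0.47, 0.883, 0.001]
wrist_force: [3.0, 5.6, -0.7]
opening: 0.275
grasp_force: 59.8
```

```bash
python3 go.py
```

```text
t 15.3 pos [551.5 107.9 112.2] yawY 33.9 tilt [ 0.002  0.001 -1.   ] q6 -0.61 F [ 3.   5.6 -0.7] T [ 1.15 -0.63  0.31] op 0.275 gf 59.8
```

Emit:
{"method": "play_rows", "body": {
  "xyz": [
    [0.1,0.6,0],
    [0.3,1.2,0],
    [0.3,1.2,0],
    [0.3,1.2,0],
    [0.3,1.2,0],
    [0.3,1.2,0],
    [0.3,1.2,0],
    [0.3,1.2,0],
    [0.3,1.2,0],
    [0.3,1.2,0]
  ],
  "rot": [
    [0,0,0.02],
    [0,0,0.04],
    [0,0,0.06],
    [0,0,0.08],
    [0,0,0.1],
    [0,0,0.12],
    [0,0,0.14],
    [0,0,0.15],
    [0,0,0.15],
    [0,0,0.15]
  ],
  "grip": [0,0,0,0,0,0,0,0,0,0]
}}

```text
time_s: 16.55
eef_pos: [0.5518, 0.1082, 0.1122]
eef_rot: [0.0, 0.535, 0.845, 0.0]
wrist_force: [4.4, 4.0, 3.6]
opening: 0.27
grasp_force: 60.3
```

```bash
python3 go.py
```

```text
t 16.55 pos [551.8 108.2 112.2] yawY 25.4 tilt [ 0.001 -0.    -1.   ] q6 -0.46 F [4.4 4.  3.6] T [ 0.68 -0.54  0.24] op 0.27 gf 60.3
```

Emit:
{"method": "play_rows", "body": {
  "xyz": [
    [0.1,0.5,0],
    [0.1,0.9,0],
    [0.1,0.9,0],
    [0.1,0.9,0],
    [0.1,0.9,0],
    [0.1,0.9,0],
    [0.1,0.9,0],
    [0.1,0.9,0],
    [0.1,0.9,0],
    [0.1,0.9,0]
  ],
  "rot": [
    [0,0,0.02],
    [0,0,0.04],
    [0,0,0.06],
    [0,0,0.08],
    [0,0,0.1],
    [0,0,0.12],
    [0,0,0.14],
    [0,0,0.15],
    [0,0,0.15],
    [0,0,0.15]
  ],
  "grip": [0,0,0,0,0,0,0,0,0,0]
}}

```text
time_s: 17.8
eef_pos: [0.5521, 0.1084, 0.1122]
eef_rot: [0.0, 0.597, 0.802, -0.0]
wrist_force: [1.6, 2.5, 5.5]
opening: 0.269
grasp_force: 60.6
```

```bash
python3 go.py
python3 - <<'E'
from bench import vision
import cv2
from h import *
c=vision.camera("scene"); cv2.imwrite("pics/v3.png",crop(c,210,130,95,90,6))
E
```

```text
t 17.8 pos [552.1 108.4 112.2] yawY 16.7 tilt [-0.    -0.001 -1.   ] q6 -0.31 F [1.6 2.5 5.5] T [ 0.43 -0.26  0.24] op 0.269 gf 60.6
```

View pics/v3.png

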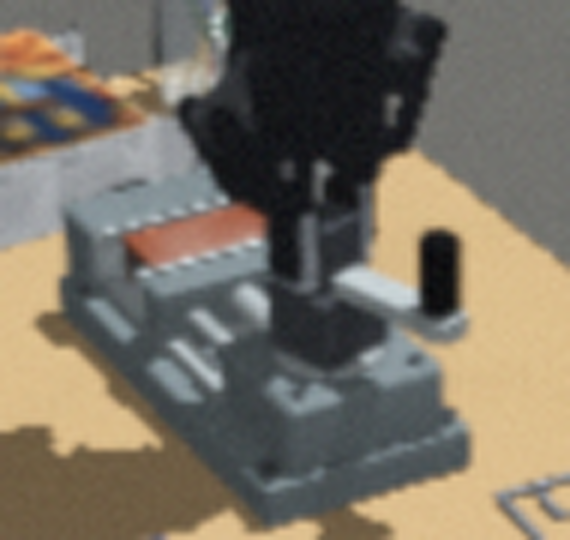

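The crank is home on the collar and the jaw has almost reached the block, with a thin gap left near (130,240). Continuing in small steps.

Emit:
{"method": "play_rows", "body": {
  "xyz": [
    [0,0,0],
    [0,0,0],
    [0,0,0],
    [0,0,0],
    [0,0,0],
    [0,0,0],
    [0,0,0],
    [0,0,0],
    [0,0,0],
    [0,0,0]
  ],
  "rot": [
    [0,0,0.02],
    [0,0,0.04],
    [0,0,0.06],
    [0,0,0.08],
    [0,0,0.1],
    [0,0,0.12],
    [0,0,0.14],
    [0,0,0.15],
    [0,0,0.15],
    [0,0,0.15]
  ],
  "grip": [0,0,0,0,0,0,0,0,0,0]
}}

```text
time_s: 19.1
eef_pos: [0.5523, 0.1084, 0.1122]
eef_rot: [0.0, 0.655, 0.755, -0.0]
wrist_force: [2.3, 2.8, 5.3]
opening: 0.271
grasp_force: 60.6
```

```bash
python3 go.py
```

```text
t 19.1 pos [552.3 108.4 112.2] yawY 8.1 tilt [ 0.    -0.001 -1.   ] q6 -0.16 F [2.3 2.8 5.3] T [ 0.48 -0.45  0.32] op 0.271 gf 60.6
```

Emit:
{"method": "play_rows", "body": {
  "xyz": [
    [0,0.3,0],
    [0,0.3,0],
    [0,0.3,0],
    [0,0.3,0],
    [0,0.3,0],
    [0,0.3,0],
    [0,0.3,0],
    [0,0.3,0],
    [0,0.3,0],
    [0,0.3,0]
  ],
  "rot": [
    [0,0,0.01],
    [0,0,0.03],
    [0,0,0.05],
    [0,0,0.07],
    [0,0,0.09],
    [0,0,0.1],
    [0,0,0.1],
    [0,0,0.1],
    [0,0,0.1],
    [0,0,0.1]
  ],
  "grip": [0,0,0,0,0,0,0,0,0,0]
}}

```text
time_s: 20.35
eef_pos: [0.5525, 0.1084, 0.1122]
eef_rot: [0.0, 0.692, 0.722, -0.0]
wrist_force: [2.7, 1.4, 6.5]
opening: 0.272
grasp_force: 60.6
```

```bash
python3 go.py
```

```text
t 20.35 pos [552.5 108.4 112.2] yawY 2.4 tilt [-0.    -0.001 -1.   ] q6 -0.06 F [2.7 1.4 6.5] T [ 0.47 -0.36  0.32] op 0.272 gf 60.6
```

Emit:
{"method": "play_rows", "body": {
  "xyz": [
    [0,0,0],
    [0,0,0],
    [0,0,0],
    [0,0,0],
    [0,0,0],
    [0,0,0],
    [0,0,0],
    [0,0,0],
    [0,0,0],
    [0,0,0]
  ],
  "rot": [
    [0,0,0.01],
    [0,0,0.03],
    [0,0,0.05],
    [0,0,0.07],
    [0,0,0.09],
    [0,0,0.1],
    [0,0,0.1],
    [0,0,0.1],
    [0,0,0.1],
    [0,0,0.1]
  ],
  "grip": [0,0,0,0,0,0,0,0,0,0]
}}

```text
time_s: 21.6
eef_pos: [0.5527, 0.1084, 0.1122]
eef_rot: [0.0, 0.727, 0.686, -0.0]
wrist_force: [2.6, 2.0, 5.6]
opening: 0.274
grasp_force: 60.6
```

```bash
python3 go.py
```

```text
t 21.6 pos [552.7 108.4 112.2] yawY -3.3 tilt [ 0.    -0.001 -1.   ] q6 0.04 F [2.6 2.  5.6] T [ 0.39 -0.48  0.42] op 0.274 gf 60.6
```

Emit:
{"method": "play_rows", "body": {
  "xyz": [
    [0,0,0],
    [0,0,0],
    [0,0,0],
    [0,0,0],
    [0,0,0],
    [0,0,0],
    [0,0,0],
    [0,0,0],
    [0,0,0],
    [0,0,0]
  ],
  "rot": [
    [0,0,0.01],
    [0,0,0.02],
    [0,0,0.03],
    [0,0,0.04],
    [0,0,0.05],
    [0,0,0.06],
    [0,0,0.06],
    [0,0,0.06],
    [0,0,0.06],
    [0,0,0.06]
  ],
  "grip": [0,0,0,0,0,0,0,0,0,0]
}}

```text
time_s: 22.85
eef_pos: [0.5528, 0.1085, 0.1122]
eef_rot: [0.0, 0.747, 0.664, -0.0]
wrist_force: [3.4, 1.2, 4.9]
opening: 0.267
grasp_force: 60.6
```

```bash
python3 go.py
```

```text
t 22.85 pos [552.8 108.5 112.2] yawY -6.7 tilt [ 0.001 -0.001 -1.   ] q6 0.1 F [3.4 1.2 4.9] T [ 0.33 -0.63  0.49] op 0.267 gf 60.6
```

Emit:
{"method": "play_rows", "body": {
  "xyz": [
    [0,0,0],
    [0,0,0],
    [0,0,0],
    [0,0,0],
    [0,0,0],
    [0,0,0],
    [0,0,0],
    [0,0,0],
    [0,0,0],
    [0,0,0]
  ],
  "rot": [
    [0,0,0.01],
    [0,0,0.02],
    [0,0,0.03],
    [0,0,0.04],
    [0,0,0.05],
    [0,0,0.05],
    [0,0,0.05],
    [0,0,0.05],
    [0,0,0.05],
    [0,0,0.05]
  ],
  "grip": [0,0,0,0,0,0,0,0,0,0]
}}

```text
time_s: 24.1
eef_pos: [0.5529, 0.1085, 0.1122]
eef_rot: [0.0, 0.764, 0.645, 0.0]
wrist_force: [4.1, 1.0, 5.2]
opening: 0.264
grasp_force: 60.6
```

```bash
python3 go.py
```

```text
t 24.1 pos [552.9 108.5 112.2] yawY -9.6 tilt [ 0.001 -0.001 -1.   ] q6 0.15 F [4.1 1.  5.2] T [ 0.23 -0.73  0.55] op 0.264 gf 60.6
```

The handle has gone stiff at 0.55 N m, about 38 N of clamping. I'll back off within the socket play and lift.

Emit:
{"method": "play_rows", "body": {
  "xyz": [
    [0,0,0],
    [0,0.3,0],
    [0,0.6,0],
    [0,0.6,-1],
    [0,0.6,-3],
    [0,0.6,-6],
    [0,0.6,-10],
    [0,0.6,-15],
    [0,0.6,-21],
    [0,0.6,-28]
  ],
  "rot": [
    [0,0,-0.06],
    [0,0,-0.12],
    [0,0,-0.18],
    [0,0,-0.18],
    [0,0,-0.18],
    [0,0,-0.18],
    [0,0,-0.18],
    [0,0,-0.18],
    [0,0,-0.18],
    [0,0,-0.18]
  ],
  "grip": [0,0,0,0,0,0,0,0,0,0]
}}

```text
time_s: 25.35
eef_pos: [0.5529, 0.1086, 0.1404]
eef_rot: [-0.0, 0.703, 0.712, -0.0]
wrist_force: [0.2, -0.5, -2.2]
opening: 0.273
grasp_force: 59.6
```

```bash
python3 go.py 555.7 -241.6 170 20
```

```text
t 25.35 pos [552.9 108.6 140.4] yawY 0.7 tilt [-0. -0. -1.] q6 -0.03 F [ 0.2 -0.5 -2.2] T [0.06 0.03 0.03] op 0.273 gf 59.6
xyz [-350.2   -1.7  -29.5] rot [-0.     0.    -0.336]
```

Emit:
{"method": "play_rows", "body": {
  "xyz": [
    [0,0,-30],
    [-60,0,-30],
    [-120,0,-30],
    [-180,0,-30],
    [-240,0,-30],
    [-290,-1,-30],
    [-335,-2,-30],
    [-350,-2,-30],
    [-350,-2,-30],
    [-350,-2,-30]
  ],
  "rot": [
    [0,0,-0.18],
    [0,0,-0.36],
    [0,0,-0.54],
    [0,0,-0.72],
    [0,0,-0.9],
    [0,0,-1.08],
    [0,0,-1.26],
    [0,0,-1.44],
    [0,0,-1.62],
    [0,0,-1.8]
  ],
  "grip": [0,0,0,0,0,0,0,0,0,0]
}}

```text
time_s: 26.6
eef_pos: [0.5553, -0.2419, 0.1703]
eef_rot: [-0.0, -0.123, 0.992, -0.0]
wrist_force: [0.2, 0.1, -2.8]
opening: 0.271
grasp_force: 59.7
```

```bash
python3 go.py 556 -241.3 100 107.5
python3 - <<'E'
from bench import vision
import cv2,numpy as np
from h import *
im=np.zeros((480,800,3),np.uint8)
for n,x in(("top",0),("scene",400)):
    c=vision.camera(n); np.savez(n+"3.npz",**c)
    im[:480,x:x+400]=crop(c,*((300,140,80,96,5) if n=="top" else (305,175,80,96,5)))
cv2.imwrite(f"pics/v4.png",im)
E
```

```text
t 26.6 pos [ 555.3 -241.9  170.3] yawY 104.1 tilt [-0. -0. -1.] q6 -2.42 F [ 0.2  0.1 -2.8] T [ 0.01  0.04 -0.03] op 0.271 gf 59.7
xyz [-0.9  0.4 70.3] rot [-0.    -0.    -0.059]
```

View pics/v4.png

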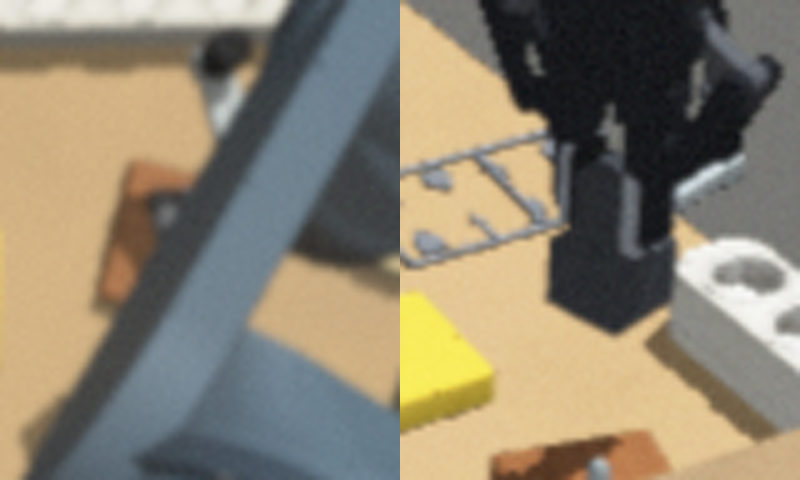

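The scene view shows the pin's tip at about (599,461) in the crop, below the held crank. Checking its position.

Run:
```python
from h import *
s=load("scene3.npz"); print(ray(s,305+199/5,175+461/5,.036)*1000)
P=pts(s); m=(abs(P[...,0]-.556)<.02)&(abs(P[...,1]+.242)<.02)&(P[...,2]>.03)&(P[...,2]<.042);print(m.sum(),P[m].mean(0)*1000)
```

```text
[ 557.01324853 -241.64078315   36.        ]
14 [ 556.76103828 -242.65335257   33.53648192]
```

Emit:
{"method": "play_rows", "body": {
  "xyz": [
    [-1,0,25],
    [-1,0,50],
    [-1,0,65],
    [-1,0,75],
    [-1,0,82],
    [-1,0,87],
    [-1,0,91],
    [-1,0,94],
    [-1,0,96],
    [-1,0,97]
  ],
  "rot": [
    [0,0,0],
    [0,0,0],
    [0,0,0],
    [0,0,0],
    [0,0,0],
    [0,0,0],
    [0,0,0],
    [0,0,0],
    [0,0,0],
    [0,0,0]
  ],
  "grip": [0,0,0,0,0,0,0,0,0,0]
}}

```text
time_s: 27.95
eef_pos: [0.5565, -0.2412, 0.0731]
eef_rot: [-0.0, -0.121, 0.993, -0.0]
wrist_force: [0.3, -0.3, -2.4]
opening: 0.273
grasp_force: 59.8
```

```bash
python3 go.py
```

```text
t 27.95 pos [ 556.5 -241.2   73.1] yawY 103.8 tilt [-0. -0. -1.] q6 -2.42 F [ 0.3 -0.3 -2.4] T [-0.01  0.04  0.05] op 0.273 gf 59.8
```

Lower the last 1 mm, then release.

Emit:
{"method": "play_rows", "body": {
  "xyz": [
    [0,0,0.4],
    [0,0,0.8],
    [0,0,1],
    [0,0,1],
    [0,0,1],
    [0,0,1],
    [0,0,1],
    [0,0,1],
    [0,0,1],
    [0,0,1]
  ],
  "rot": [
    [0,0,0],
    [0,0,0],
    [0,0,0],
    [0,0,0],
    [0,0,0],
    [0,0,0],
    [0,0,0],
    [0,0,0],
    [0,0,0],
    [0,0,0]
  ],
  "grip": [0,0,0,0,0.3,0.5,0.8,1,1,1]
}}

```text
time_s: 29.2
eef_pos: [0.5564, -0.2412, 0.072]
eef_rot: [-0.0, -0.121, 0.993, -0.0]
wrist_force: [-0.0, 0.3, -0.2]
opening: 1.002
grasp_force: 0.0
```

Emit:
{"method": "play_rows", "body": {
  "xyz": [
    [0,0,0],
    [0,0,0],
    [0,0,-10],
    [0,0,-30],
    [0,0,-60],
    [0,0,-100],
    [0,0,-150],
    [0,0,-180],
    [0,0,-180],
    [0,0,-180]
  ],
  "rot": [
    [0,0,0],
    [0,0,0],
    [0,0,0],
    [0,0,0],
    [0,0,0],
    [0,0,0],
    [0,0,0],
    [0,0,0],
    [0,0,0],
    [0,0,0]
  ],
  "grip": [1,1,1,1,1,1,1,1,1,1]
}}

```text
time_s: 30.45
eef_pos: [0.5561, -0.2409, 0.2519]
eef_rot: [-0.0, -0.121, 0.993, -0.0]
wrist_force: [-0.1, 0.5, 0.1]
opening: 0.996
grasp_force: 0.0
```

```bash
python3 go.py
python3 - <<'E'
from bench import vision
import cv2,numpy as np
from h import *
im=np.zeros((480,800,3),np.uint8)
c=vision.camera("scene")
im[:480,:400]=crop(c,215,130,80,96,5); im[:480,400:]=crop(c,305,200,80,96,5)
cv2.imwrite(f"pics/v5.png",im)
E
```

```text
t 30.45 pos [ 556.1 -240.9  251.9] yawY 103.9 tilt [-0. -0. -1.] q6 -2.42 F [-0.1  0.5  0.1] T [ 0.02 -0.04  0.02] op 0.996 gf 0.0
```

View pics/v5.png

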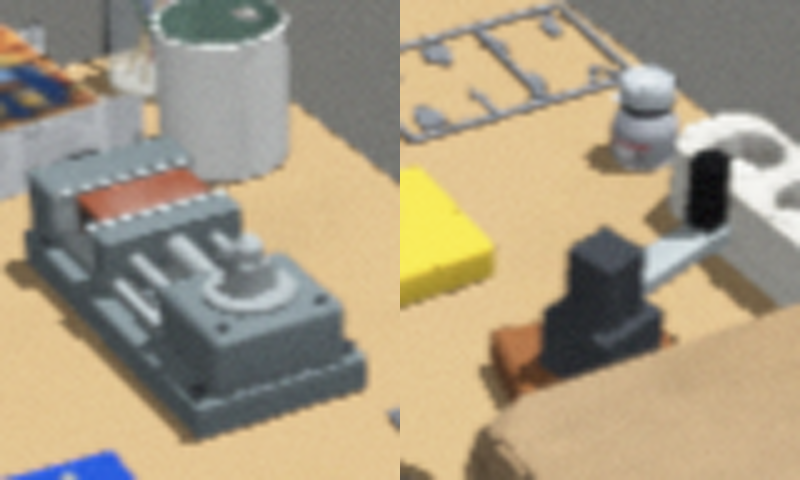

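The picture shows the block clamped between the jaws at (145,195), the bare shaft at (245,260), and the crank seated on the brown holder at (605,310).

```bash
python3 -c "
from bench import ctrl
print(ctrl.hand_in())"
```

```text
the job is handed in; nothing more can be done
None
```

The sanding block is clamped at an estimated 38 N (handle torque 0.55 N m), and the crank is back on the holder's pin; I handed the job in at about 30 s of the 72 s allowed, and no verdict was shown.

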